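# Pop the spares case and pack it

### The job

Open the torch-spares case by pressing its push latch gently and let the sprung lid swing fully up by itself, without the robot ever touching the lid. The two press pads look alike, but only one of them works and the other is a rigid blank, so feel for the one that gives and do not force the other. Then pack the blue-and-white paste tin and the open grey tin of contact tips upright, side by side, down on the floor of the case's front compartment, leave the lid open and do not disturb the loose parts standing round about.

Things in the scene. Friction and masses are not known exactly. Their poses are not given: they have to be found in the camera images.
- case: grey metal spares case, fixed to the table: base 160 (x) x 156 (y) x 36 mm, closed height 86 mm. Origin at the centre of its underside; x points away from the robot to the hinge side, y left, z up. In front of the lid, x = -148 to -90 mm, two latch housings up to 39 mm high carry the press pads (tops at 45 mm)
- well (a point): centre of the floor of the FRONT compartment, at (-34, 0, 14) mm in the case's axes (same axes). The compartment is 80 (x) x 144 (y) mm inside and 22 mm deep: rim 36 mm over the table, walls 6 mm thick, a 4 mm partition behind. The narrower rear compartment (soapstone holder in it) is not to be used
- pad_left (a point): centre of the top of the left (+y) press pad at rest, at (-122, +44, 45) mm in the case's axes. Each pad is a level bright steel plate 34 (x) x 44 (y) mm, its centre 42 mm in front of the lid, pressed straight down. One pad works, the other is a blank; which side works is drawn at random and cannot be seen
- pad_right (a point): centre of the top of the right (-y) press pad at rest, at (-122, -44, 45) mm in the case's axes; looks the same as the left
- latch_a (a joint): how far the working pad, left or right, is pressed (m, 0 at rest, at most 0.009). It starts to give at about 4 N, lets the lid go when it has sunk about 7 mm (about 7 N) and stops at 9 mm
- latch_b (a joint): how far the blank pad, on the other side, is pressed (m, 0 at rest, at most 0.0025). It is stiff: 9 N sinks it less than 2.2 mm, and soon it is rigid; over 35 N on either pad is forcing it
- lid (a joint): angle of the lid, 0 shut, 1.75 rad open (stop). The lid, 160 x 156 x 50 mm, is hinged at the case's far rim (x = 80, z = 36 mm); once unlatched a spring lifts it in about 1 s and holds it open. Its front edge rises 42 mm from the pad centres, so a gripper upright over a pad can be struck: lean it back towards the robot by 20 to 35 degrees
- paste_mid (a point): centre (half-way up) of the closed round tin of nozzle paste, blue body with white cap, 70 mm diameter, 56 mm tall, standing upright; z axis up
- tips_mid (a point): centre (half-way up) of the open grey tin of contact tips, 62 mm diameter, 50 mm tall, standing upright; z axis up
- bush: bystander: brown turned bush, 53 mm diameter, 48 mm tall; origin under its centre
- tee: bystander: welded tee bracket, 50 x 70 x 40 mm; origin under its centre
- nozzle: bystander: brass gas nozzle standing upright, 25 mm diameter, 56 mm tall; origin under its centre
Not all that is in view belongs to the job. What is shaped like the part that bears tips_mid but orange, pink or turquoise is not meant.

How it is judged:
By the outcome, as a careful person would: the job done as asked, in the order asked, and still so for the second after the job is handed in, with the robot touching nothing.
It also fails if it takes over 64 s, if anything falls off the work surface, if the arm or the gripper's body presses on something with over 40 N, if the wrist force passes 120 N, or if a joint passes its speed limit or range.

### The arm

A 7-joint arm with a two-finger parallel gripper is mounted at the origin on a cart in front of the work surface, level with it; the furniture and walls round the work are solid. World frame = base frame: x ahead of the robot, y to its left, z up, the work surface at z = 0. Lengths are in m, angles in degrees, forces in N, time in s.
With the tool pointing down it reaches from about 0.35 to 0.9 m from the base axis. Payload 8.1 kg.
Tool frame: the origin (TCP) lies on the centre line of the jaws, within the pads' length; the fingertips stand 17 mm ahead of it and the grasp point (between the pads) lies 2 mm behind it (manip.tips_ahead is the z of the fingertips in the tool frame, in m); z points along the fingers, y is the line along which they close (so a half turn about z gives the same grasp; the last joint's range is limited). The gripper opens to 85 mm and grips with 20 to 120 N. Pads are 22 mm wide; open, the fingers measure 114 mm over their backs; the gripper's body (76 mm by 85 mm) begins 54 mm behind the grasp point. The pads swing forward as they close: fully open they stand 13 mm farther back than shut.
Start: joints at [66.543, 24.895, 1.432, 90.138, -0.665, 64.973, -4.303], TCP at [0.189, -0.596, 0.22] pointing down, gripper open.
Joint ranges: [-149.89, 149.89], [-25.12, 119.58], [-72.63, 75.52], [4.76, 147.25], [-75.54, 255.54], [6.69, 114.76], [-157.13, 157.13]. Speed limits (degrees/s): [127.2, 127.2, 172.46, 172.46, 180, 180, 180].

### API

Orientations are given as a 3x3 rotation matrix whose columns are the frame's x, y, z axes.
In Python, from plant import manip, eyes gives the robot as it stands.
- The arm moves only by the tool arm_command, never from a script. Its argument "moves" is text: rows parted by semicolons, each of 5 numbers parted by spaces: the finger opening in mm, from 0 to 85.4, then the shift along the world's x, y, z in mm, then the turn about the world's z in degrees. In form: hand x y z turn; .... A call has exactly 10 rows; each row is the pose to reach, as a shift and turn from the pose commanded when the call began; what a row does not reach only later rows make up. A row lasts 1/8 s, in which the tool goes at most 62.5 mm and 10.7 degrees, less where a joint would pass 70% of its speed; a pose out of reach is approached as far as the arm can. A call with a gripper value outside its range is refused whole. The fingers move at their own pace and stop on an object; "force" is the grip in N (left out, the last holds). Time passes only in rows, so rows that repeat a pose let the fingers close, or fill a call up. It gives the time, the measured TCP pose, the force, the opening and the grip force at its end, in the units of the state.
- manip.sense(): the state, without advancing time (a new reading comes with each control period).
- eyes.grab_frame(name): name is "side" or "top" or "wrist"; returns the picture (480x640x3 uint8, blue, green, red); there is no depth.
- eyes.calibration(name): a dict with "mtx" (3x3 intrinsics, pixels), "xyz" and "rotation" of the camera in the world; the wrist camera has in their place "hand_eye" (4x4, takes a point from camera to tool coordinates, whose origin is the TCP and whose axes are the flange's). Camera axes: x right, y down, z forward; pixel columns grow to the right and rows downward; lengths in m; the calibration is good to about 2 mm. A picture is of the moment at which its call begins: read the wrist's pose just before it. calibration takes no time and is no camera call.
- manip.job_done(): hands the job in; it is judged then, once.
The state is a dict: "time": time; "qpos": joint angles; "joint_velocities": joint speeds; "tau": joint torques, N m; "tool_pos": TCP position; "eef_rot": TCP orientation; "ft_force": force on the tool from outside, world axes, zero at the start; "moment": the same for the moment, N m; "gripper_width": opening from 0.0 (shut) to 1.0 (fully open); "grasp_force": force on a finger pad.
Only numpy, scipy, OpenCV 4.12 (cv2) and the standard library are available. Lean on these libraries where they do the work, as an engineer would, in place of code of your own. Each camera call takes 0.05 s, during which the arm holds its last target. There are 200 camera calls.

## Working session

There is one attempt and no reset: what is moved stays moved. The work goes in short steps, Python scripts to look and compute and a tool call to move; the robot and the scene stay as the last step left them, time stands still between calls to the robot, and variables do not carry over. Pictures are saved under pics/ and viewed, at most 10 in all, crops included, and the job is handed in when it is done.

Besides the shell and the picture viewer there is one more tool, called after "Emit:" as a command line: name --argument value ..., lists and objects as JSON in quotes. arm_command: Moves the arm, as the interface text tells. Its arguments: {"type":"object","properties":{"moves":{"type":"string"},"force":{"type":"number"}},"required":["moves"]}

```bash
mkdir -p pics; ls
python3 - <<'E'
from plant import manip, eyes
import cv2
for n in("top","side"):
    cv2.imwrite(f"pics/{n}0.png",eyes.grab_frame(n)); c=eyes.calibration(n); print(n,c)
s=manip.sense();print(s['time'],s['tool_pos'],s['eef_rot'],s['ft_force'],s['gripper_width'])
E
```

```text
pics
top {'mtx': array([[440.02600709,   0.        , 308.47445666],
       [  0.        , 440.02600709, 239.91311853],
       [  0.        ,   0.        ,   1.        ]]), 'xyz': array([ 0.56115022, -0.04336624,  1.01902374]), 'rotation': array([[ 2.13599096e-02, -9.97718668e-01,  6.40407264e-02],
       [-9.99769520e-01, -2.14543121e-02, -7.86703291e-04],
       [ 2.15885829e-03, -6.40091624e-02, -9.97946976e-01]])}
side {'mtx': array([[562.83179039,   0.        , 315.70903573],
       [  0.        , 562.83179039, 230.56035136],
       [  0.        ,   0.        ,   1.        ]]), 'xyz': array([ 0.43408368, -0.99349828,  0.49707943]), 'rotation': array([[ 0.98311539, -0.06672782,  0.17038643],
       [-0.18260944, -0.41752473,  0.89012746],
       [ 0.01174428, -0.90621217, -0.42266011]])}
0.1 [ 0.18856057 -0.5953713   0.21970757] [[ 9.53326427e-01  3.01941066e-01 -5.61570914e-04]
 [ 3.01941557e-01 -9.53325527e-01  1.31731958e-03]
 [-1.37607009e-04 -1.42539716e-03 -9.99998975e-01]] [-0.20318789 -0.29423648  0.04957177] 0.9988143640405674
```

View pics/top0.png

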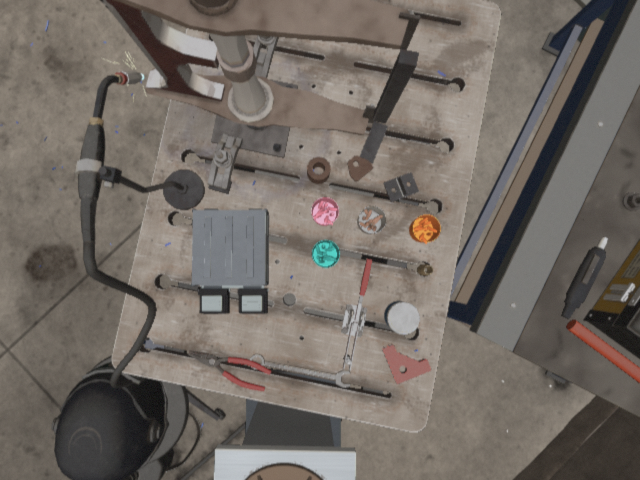

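View pics/side0.png

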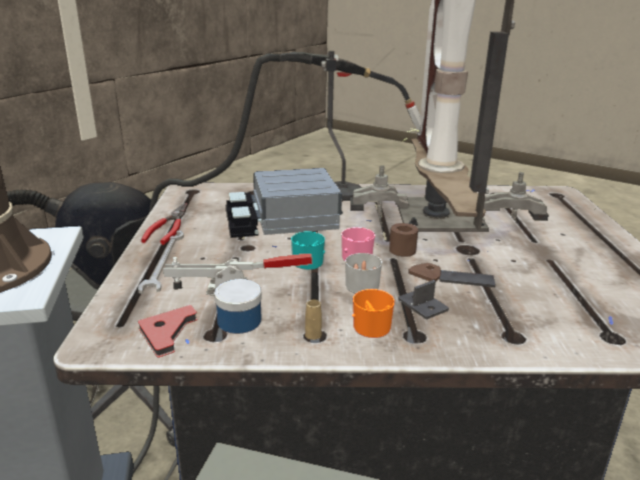

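The top view shows four open tins: pink (325,212), grey (371,220), turquoise (325,254) and orange (425,229). Grey is the one that fits. The white-capped paste tin is at (403,317), the case at (230,247), and its pads at (213,302) and (253,302). I'll confirm this in one enlarged crop.

Run:
```python
import cv2,numpy as np
t=cv2.imread("pics/top0.png")
a=cv2.resize(t[195:325,180:290],None,fx=3.6,fy=3.6,interpolation=cv2.INTER_CUBIC)   # 396x468
b=cv2.resize(t[160:342,340:450],None,fx=3.2,fy=3.2,interpolation=cv2.INTER_CUBIC)   # 352x582
m=np.zeros((590,760,3),np.uint8); m[:a.shape[0],:a.shape[1]]=a; m[:b.shape[0],402:402+b.shape[1]]=b
cv2.imwrite("pics/crop0.png",m)
from plant import manip,eyes
print(manip.tips_ahead, eyes.calibration("wrist"))
```

```text
0.017 {'mtx': array([[403.2795194 ,   0.        , 314.16741175],
       [  0.        , 403.2795194 , 247.00267672],
       [  0.        ,   0.        ,   1.        ]]), 'hand_eye': array([[-2.12910307e-05, -9.60111312e-01, -2.79618077e-01,
         6.96853120e-02],
       [ 9.99999878e-01, -1.58685852e-04,  4.68728827e-04,
         3.51984671e-04],
       [-4.94403282e-04, -2.79618033e-01,  9.60111197e-01,
        -1.53730481e-01],
       [ 0.00000000e+00,  0.00000000e+00,  0.00000000e+00,
         1.00000000e+00]])}
```

View pics/crop0.png

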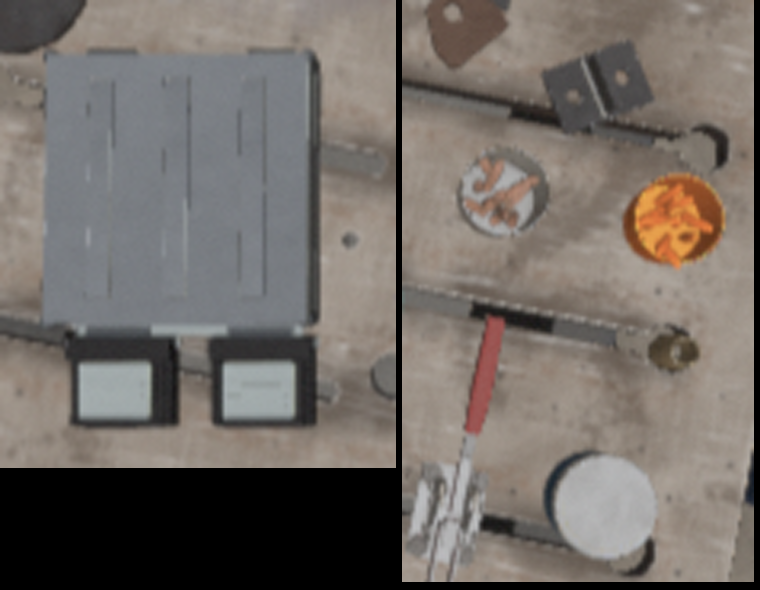

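The crop confirms it: the grey tin with copper tips is centred at top pixel (371.9,219.7), the orange one is to its right and the nozzle below it. The white paste cap is at (403.1,318.1), and the pads are at (211.7,303.6) and (251.9,303.6).

```bash
cat > h.py <<'E'
import numpy as np, cv2
from plant import manip, eyes
def cam(n,s=None):
    c=eyes.calibration(n)
    if n=="wrist":
        s=s or manip.sense(); R=np.array(s['eef_rot']);H=c['hand_eye']
        return c['mtx'],R@H[:3,:3],R@H[:3,3]+s['tool_pos']
    return c['mtx'],c['rotation'],c['xyz']
def at(px,z,C):
    K,R,o=C; d=R@np.linalg.solve(K,[*px,1]); return o+d*(z-o[2])/d[2]
def proj(P,C):
    K,R,o=C; p=K@(R.T@(np.asarray(P)-o)); return p[:2]/p[2]
E
python3 - <<'E'
from h import *
C=cam("top"); np.set_printoptions(precision=4,suppress=True)
pts=dict(padL=(211.7,303.6,.045),padR=(251.9,303.6,.045),lidBL=(193.1,210.3,.086),lidBR=(266.9,209.4,.086),lidFL=(191.9,285.3,.086),lidFR=(266.4,285,.086),tips=(371.9,219.7,.05),paste=(403.1,318.1,.056),nozzle=(340+275/3.2,160+352/3.2,.056))
S=cam("side")
for k,(u,v,z) in pts.items():
    p=at((u,v),z,C); print(k,p,np.hypot(p[0],p[1]),"side",proj(p,S))
s=manip.sense();R=np.array(s['eef_rot']);print(np.degrees(np.arctan2(R[1,0],R[0,0])))
E
```

```text
padL [0.4789 0.1654 0.045 ] 0.5066886236057241 side [236.6354 195.2505]
padR [0.4808 0.0771 0.045 ] 0.48695040389243277 side [240.0374 210.7953]
lidBL [0.679  0.2033 0.086 ] 0.7087766869680442 side [323.3649 167.5013]
lidBR [0.6843 0.046  0.086 ] 0.6858884274489989 side [341.0436 192.0163]
lidFL [0.5198 0.1997 0.086 ] 0.5568614023870021 side [253.3995 171.4212]
lidFR [0.5238 0.0426 0.086 ] 0.5255212939057515 side [262.1035 197.0977]
tips [ 0.6712 -0.1836  0.05  ] 0.6958341833529783 side [363.058  260.8595]
paste [ 0.4574 -0.253   0.056 ] 0.5227344358528758 side [237.9022 289.5032]
nozzle [ 0.5626 -0.3021  0.056 ] 0.6385921345226646 side [312.2415 300.5654]
17.574255110688732
```

Emit:
arm_command --moves "0 25 60 0 -5; 0 50 120 0 -10; 0 76 180 0 -16; 0 102 240 0 -16; 0 128 300 0 -16; 0 154 360 0 -16; 0 180 420 0 -16; 0 205 480 0 -16; 0 231 540 0 -16; 0 256 600 0 -16" --force 40

```text
time: 1.35
tool_pos: [0.4345, -0.0192, 0.2205]
eef_rot: [[1.0, 0.027, 0.0], [0.027, -1.0, -0.0], [0.0, 0.0, -1.0]]
ft_force: [0.8, -0.9, 0.7]
gripper_width: -0.005
grasp_force: 0.0
```

Emit:
arm_command --moves "0 16 36 0 0; 0 31 72 0 0; 0 31 72 -30 0; 0 31 72 -60 0; 0 31 72 -90 0; 0 31 72 -120 0; 0 31 72 -140 0; 0 31 72 -150 0; 0 31 72 -150 0; 0 31 72 -150 0"

```text
time: 2.6
tool_pos: [0.4657, 0.0511, 0.0711]
eef_rot: [[1.0, 0.027, 0.001], [0.027, -1.0, 0.0], [0.001, -0.0, -1.0]]
ft_force: [-0.2, -0.5, -0.0]
gripper_width: 0.002
grasp_force: 0.0
```

Run:
```python
from h import *
w=eyes.grab_frame("wrist"); s=manip.sense(); print(s['tool_pos'],s['ft_force'],s['qpos'])
sd=eyes.grab_frame("side")
t=eyes.grab_frame("top")
m=np.hstack([cv2.resize(sd[150:270,190:290],(400,480),interpolation=cv2.INTER_CUBIC),cv2.resize(t[250:370,180:280],(400,480),interpolation=cv2.INTER_CUBIC)])
cv2.imwrite("pics/press.png",m)
```

```text
[0.46572549 0.05108278 0.07118536] [-0.41043806  0.97089131  0.17120048] [   3.87735294   23.54634394  -21.2528827   119.78384814   13.38360237
   38.80314431 -114.67035051]
```

View pics/press.png

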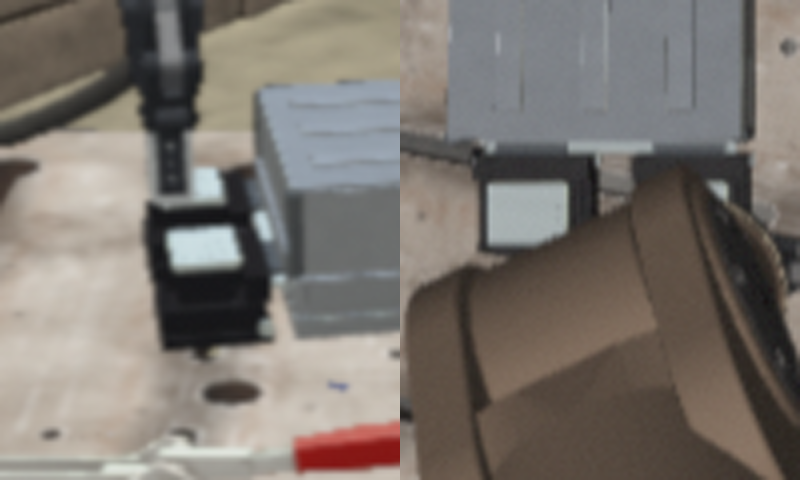

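The side crop shows the right pad at (205,248). The fingertips end at about crop (172,197), in front of the left pad. The top crop shows the hand over the right pad. I'll check where the fingertips should project.

Run:
```python
from h import *
S=cam("side");s=manip.sense();p=s['tool_pos'];R=np.array(s['eef_rot'])
for d in (-.03,0,.017): 
    u=proj(p+R@[0,0,d],S); print(d,u,(u-[190,150])*4)
for q in [(.4808,.0771,.045),(.4757,.0767,.045),(.4657,.0511,.045)]: u=proj(q,S);print(q,(u-[190,150])*4)
```

```text
-0.03 [231.79114184 190.03203398] [167.16456738 160.12813592]
0 [232.58812056 204.21248106] [170.35248226 216.84992423]
0.017 [233.03174288 212.10574428] [172.12697153 248.42297714]
(0.4808, 0.0771, 0.045) [200.15275399 243.21339878]
(0.4757, 0.0767, 0.045) [190.16452436 244.12177096]
(0.4657, 0.0511, 0.045) [173.05850297 265.12228059]
```

Run:
```python
from h import *
w=eyes.grab_frame("wrist"); sd=eyes.grab_frame("side")
m=np.hstack([cv2.resize(sd[165:245,210:260],(375,600),interpolation=cv2.INTER_CUBIC),cv2.resize(cv2.copyMakeBorder(w,0,0,0,0,0)[:, 107:533],(425,600-121))[:480].copy() if 0 else cv2.copyMakeBorder(cv2.resize(w,(424,318)),0,282,0,0,0)])
cv2.imwrite("pics/press2.png",m)
```

```text
(no output)
```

View pics/press2.png

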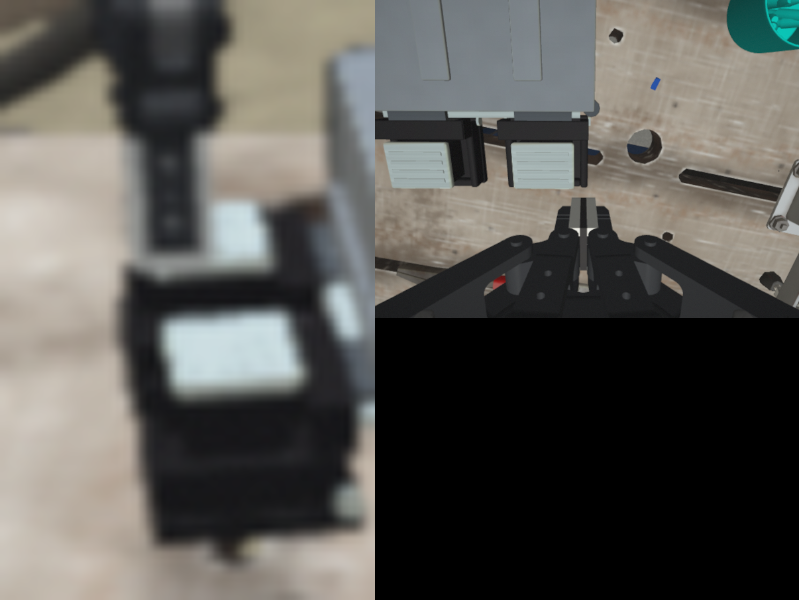

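Run:
```python
from h import *
c=eyes.calibration("wrist");H=c['hand_eye']
for d in (-.03,-.02,-.01,0,.01,.017,.03):
    for x in (-.011,0.011):
        p=c['mtx']@(H[:3,:3].T@(np.array([x,0,d])-H[:3,3])); print(d,x,p[:2]/p[2])
C=cam("wrist")
for P in [(.4808,.0771,.045),(.4789,.1654,.045)]: print(proj(P,C))
print(manip.sense()['gripper_width'])
```

```text
-0.03 -0.011 [311.95337901 369.73997386]
-0.03 0.011 [311.85133082 312.33392913]
-0.02 -0.011 [312.08297552 354.47058975]
-0.02 0.011 [311.99319335 300.22163447]
-0.01 -0.011 [312.19707586 341.02700372]
-0.01 0.011 [312.1174177  289.61529658]
0 -0.011 [312.2983026  329.10021686]
0 0.011 [312.22710084 280.25049366]
0.01 -0.011 [312.38871813 318.44723358]
0.01 0.011 [312.32465482 271.92128539]
0.017 -0.011 [312.44647039 311.64271825]
0.017 0.011 [312.38676299 266.61845798]
0.03 -0.011 [312.54337499 300.22517645]
0.03 0.011 [312.49062167 257.75095169]
[257.17388516 250.16437287]
[ 66.99734614 249.12067524]
-0.001225525640230016
```

The fingertips look about 30 mm farther back than the given 17 mm, while both pads project where they should. I'll move over the right pad and feel downwards in small steps.

Emit:
arm_command --moves "0 5 13 0 0; 0 9 26 0 0; 0 9 26 0 0; 0 9 26 -2 0; 0 9 26 -4 0; 0 9 26 -6 0; 0 9 26 -7 0; 0 9 26 -8 0; 0 9 26 -9 0; 0 9 26 -10 0"

```text
time: 4.1
tool_pos: [0.4742, 0.077, 0.0604]
eef_rot: [[1.0, 0.027, 0.0], [0.027, -1.0, -0.0], [0.0, 0.0, -1.0]]
ft_force: [0.7, -0.2, -0.8]
gripper_width: -0.005
grasp_force: 0.0
```

Run:
```python
from h import *
w=eyes.grab_frame("wrist"); sd=eyes.grab_frame("side");s=manip.sense();print(s['tool_pos'],s['ft_force'])
cv2.imwrite("pics/p3.png",np.hstack([cv2.resize(sd[165:245,210:260],(375,600),interpolation=cv2.INTER_CUBIC),cv2.resize(w[150:410,184:368],(424,600))]))
```

```text
[0.47408848 0.07693964 0.0603395 ] [ 0.22710751  0.76298605 -0.02274039]
```

View pics/p3.png

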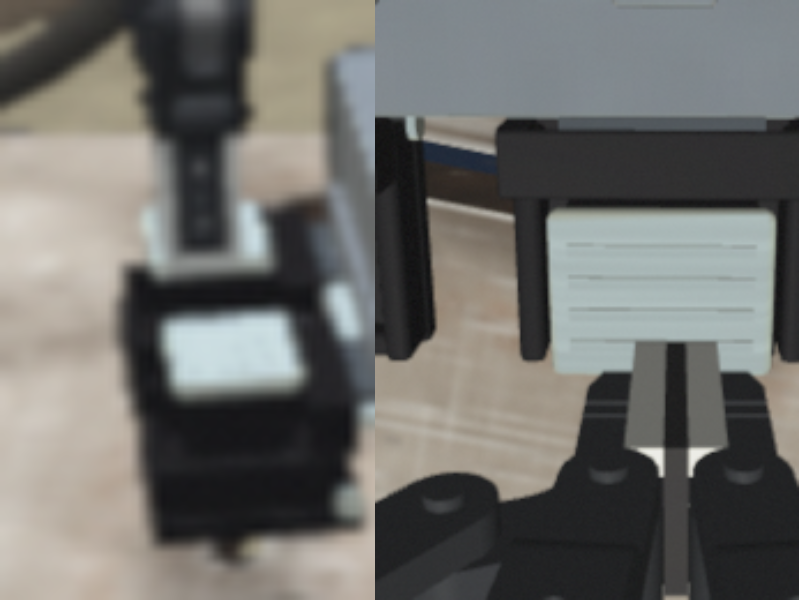

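No contact yet. In the side crop the tips end at (207,265), about 20 mm above the pad. The wrist crop shows them over the front half of the right pad. I'll keep lowering.

Emit:
arm_command --moves "0 0 0 -3 0; 0 0 0 -6 0; 0 0 0 -8 0; 0 0 0 -9 0; 0 0 0 -10 0; 0 0 0 -11 0; 0 0 0 -12 0; 0 0 0 -12 0; 0 0 0 -12 0; 0 0 0 -12 0"

```text
time: 5.45
tool_pos: [0.4742, 0.077, 0.0485]
eef_rot: [[1.0, 0.027, 0.0], [0.027, -1.0, -0.0], [0.0, 0.0, -1.0]]
ft_force: [0.3, -0.6, 0.1]
gripper_width: -0.002
grasp_force: 0.0
```

Emit:
arm_command --moves "0 0 0 0 0; 0 0 0 -1 0; 0 0 0 -1 0; 0 0 0 -2 0; 0 0 0 -2 0; 0 0 0 -2 0; 0 0 0 -3 0; 0 0 0 -3 0; 0 0 0 -3 0; 0 0 0 -3 0"

```text
time: 6.7
tool_pos: [0.4742, 0.077, 0.0454]
eef_rot: [[1.0, 0.027, 0.0], [0.027, -1.0, -0.0], [0.0, 0.0, -1.0]]
ft_force: [-0.4, 0.6, -0.7]
gripper_width: -0.002
grasp_force: 0.0
```

Emit:
arm_command --moves "0 0 0 0 0; 0 0 0 -1 0; 0 0 0 -1 0; 0 0 0 -2 0; 0 0 0 -2 0; 0 0 0 -2 0; 0 0 0 -3 0; 0 0 0 -3 0; 0 0 0 -3 0; 0 0 0 -3 0"

```text
time: 7.95
tool_pos: [0.4741, 0.077, 0.0424]
eef_rot: [[1.0, 0.027, -0.0], [0.027, -1.0, -0.0], [-0.0, 0.0, -1.0]]
ft_force: [-0.4, 0.4, 0.2]
gripper_width: 0.001
grasp_force: 0.0
```

Run:
```python
from h import *
w=eyes.grab_frame("wrist"); sd=eyes.grab_frame("side");s=manip.sense();print(s['tool_pos'],s['ft_force'])
cv2.imwrite("pics/p4.png",np.hstack([cv2.resize(sd[165:245,210:260],(375,600),interpolation=cv2.INTER_CUBIC),cv2.resize(w[150:410,184:368],(424,600))]))
```

```text
[0.47412493 0.07697633 0.04244376] [-0.50511357  0.17883015 -0.11223318]
```

View pics/p4.png

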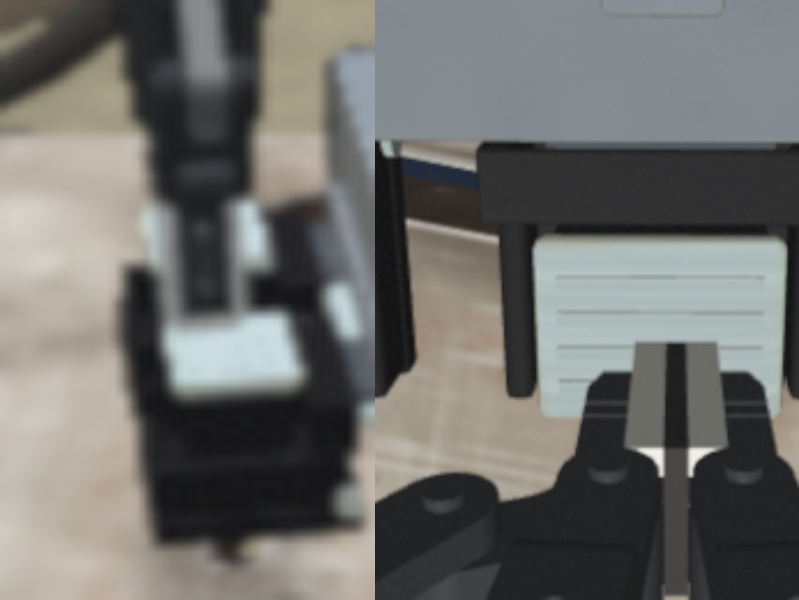

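The tips now hang about 8 mm above the pad (side crop tip at row 322, pad middle at about 352). So the shut fingertips end about 11 mm behind the TCP. I'll continue in small steps.

Emit:
arm_command --moves "0 0 0 -1 0; 0 0 0 -2 0; 0 0 0 -3 0; 0 0 0 -3 0; 0 0 0 -4 0; 0 0 0 -4 0; 0 0 0 -5 0; 0 0 0 -5 0; 0 0 0 -5 0; 0 0 0 -5 0"

```text
time: 9.3
tool_pos: [0.4741, 0.077, 0.0374]
eef_rot: [[1.0, 0.027, 0.0], [0.027, -1.0, -0.0], [-0.0, 0.0, -1.0]]
ft_force: [-0.5, -0.3, 0.3]
gripper_width: 0.005
grasp_force: 0.0
```

Emit:
arm_command --moves "0 0 0 -0.5 0; 0 0 0 -1 0; 0 0 0 -1 0; 0 0 0 -1.5 0; 0 0 0 -1.5 0; 0 0 0 -2 0; 0 0 0 -2 0; 0 0 0 -2 0; 0 0 0 -2 0; 0 0 0 -2 0"

```text
time: 10.55
tool_pos: [0.4741, 0.077, 0.0354]
eef_rot: [[1.0, 0.027, -0.0], [0.027, -1.0, -0.0], [-0.0, 0.0, -1.0]]
ft_force: [0.2, -0.5, 0.4]
gripper_width: -0.002
grasp_force: 0.0
```

Emit:
arm_command --moves "0 0 0 -0.5 0; 0 0 0 -1 0; 0 0 0 -1 0; 0 0 0 -1.5 0; 0 0 0 -1.5 0; 0 0 0 -2 0; 0 0 0 -2 0; 0 0 0 -2.5 0; 0 0 0 -2.5 0; 0 0 0 -2.5 0"

```text
time: 11.8
tool_pos: [0.4742, 0.077, 0.0331]
eef_rot: [[1.0, 0.027, 0.0], [0.027, -1.0, -0.0], [0.0, 0.0, -1.0]]
ft_force: [-1.6, -0.7, 4.9]
gripper_width: -0.001
grasp_force: 2.7
```

Contact at TCP z ≈ 0.034. I'll go 1.5 mm more to tell whether this pad gives.

Emit:
arm_command --moves "0 0 0 -0.5 0; 0 0 0 -0.5 0; 0 0 0 -1 0; 0 0 0 -1 0; 0 0 0 -1.5 0; 0 0 0 -1.5 0; 0 0 0 -1.5 0; 0 0 0 -1.5 0; 0 0 0 -1.5 0; 0 0 0 -1.5 0"

```text
time: 13.05
tool_pos: [0.4742, 0.077, 0.0318]
eef_rot: [[1.0, 0.027, 0.0], [0.027, -1.0, -0.0], [0.0, 0.0, -1.0]]
ft_force: [-2.4, -0.7, 10.5]
gripper_width: -0.001
grasp_force: 5.4
```

Force went from 4.9 to 10.5 N over 1.3 mm, so this is the blank. I'll lift and go to the left pad.

Emit:
arm_command --moves "0 0 0 10 0; 0 0 0 22 0; 0 -1 40 22 0; 0 -2 88 22 0; 0 -2 88 22 0; 0 -2 88 10 0; 0 -2 88 6 0; 0 -2 88 4 0; 0 -2 88 3 0; 0 -2 88 3 0"

```text
time: 14.3
tool_pos: [0.4723, 0.1647, 0.0345]
eef_rot: [[1.0, 0.027, 0.0], [0.027, -1.0, -0.0], [0.0, 0.0, -1.0]]
ft_force: [-0.0, 0.4, 0.4]
gripper_width: -0.001
grasp_force: 0.0
```

Emit:
arm_command --moves "0 0 0 -0.5 0; 0 0 0 -1 0; 0 0 0 -1.5 0; 0 0 0 -2 0; 0 0 0 -2.5 0; 0 0 0 -3 0; 0 0 0 -3 0; 0 0 0 -3 0; 0 0 0 -3 0; 0 0 0 -3 0"

```text
time: 15.55
tool_pos: [0.4723, 0.165, 0.0315]
eef_rot: [[1.0, 0.027, 0.0], [0.027, -1.0, 0.0], [0.0, -0.0, -1.0]]
ft_force: [-0.8, -0.9, 4.3]
gripper_width: -0.003
grasp_force: 2.6
```

This one gives. I'll press it through, then back off up and towards the robot.

Emit:
arm_command --moves "0 0 0 -1 0; 0 0 0 -2 0; 0 0 0 -3 0; 0 0 0 -4 0; 0 0 0 -4.5 0; 0 0 0 -5 0; 0 0 0 -5.5 0; 0 0 0 -5.5 0; 0 -5 0 8 0; 0 -25 0 22 0"

```text
time: 16.8
tool_pos: [0.4472, 0.1651, 0.054]
eef_rot: [[1.0, 0.027, -0.0], [0.027, -1.0, 0.0], [-0.0, -0.0, -1.0]]
ft_force: [-0.4, -0.2, 0.2]
gripper_width: 0.007
grasp_force: 0.0
```

Run:
```python
from h import *
s=manip.sense();print(s['time'],s['ft_force'])
cv2.imwrite("pics/open.png",np.hstack([cv2.resize(eyes.grab_frame("side")[80:280,170:370],(400,400)),cv2.resize(eyes.grab_frame("top")[130:330,150:350],(400,400))]))
```

```text
16.8 [-0.40038241 -0.2270363   0.22442258]
```

View pics/open.png

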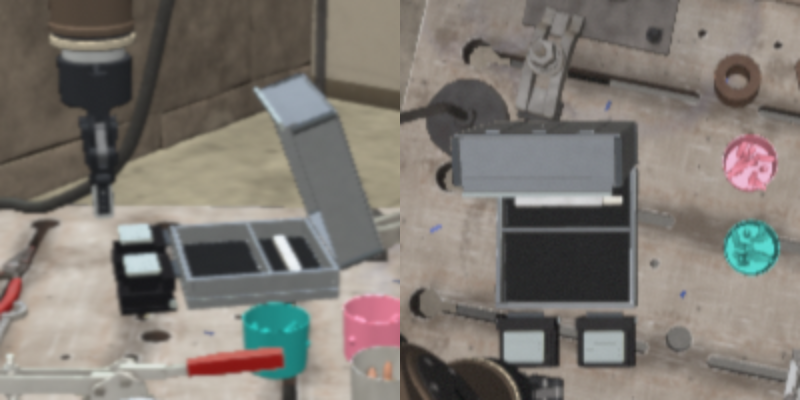

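The lid is up, seen nearly upright in both views, with the front compartment empty at top-crop (503..632, 231..300). Next is the paste tin. I'll turn 90° so the jaws close along the case's x.

Emit:
arm_command --moves "85 0 -20 40 10; 85 2 -60 90 20; 85 4 -110 110 30; 85 6 -160 110 40; 85 8 -210 110 50; 85 10 -260 110 60; 85 10 -310 110 70; 85 10 -360 110 80; 85 10 -418 110 90; 85 10 -418 110 90"

```text
time: 18.15
tool_pos: [0.4558, -0.2587, 0.1626]
eef_rot: [[-0.022, 1.0, -0.001], [1.0, 0.022, -0.001], [-0.001, -0.001, -1.0]]
ft_force: [0.2, 0.4, -0.7]
gripper_width: 0.996
grasp_force: 0.0
```

Run:
```python
from h import *
np.set_printoptions(precision=4,suppress=True)
print(at((233.5,262.5),.036,cam("top")))
C=cam("wrist"); w=eyes.grab_frame("wrist"); s=manip.sense(); print(s['tool_pos'],s['qpos'],s['time'])
cv2.imwrite("pics/w1.png",w)
h=cv2.cvtColor(w,cv2.COLOR_BGR2HSV); m=cv2.inRange(h,(0,0,170),(180,60,255))
m=cv2.morphologyEx(m,cv2.MORPH_OPEN,np.ones((7,7)))
n,l,st,ce=cv2.connectedComponentsWithStats(m)
for i in np.argsort(-st[1:,4])[:4]+1: print(st[i],ce[i],at(ce[i],.056,C), 'exp',proj((.4574,-.253,.056),C))
```

```text
[0.5702 0.122  0.036 ]
[ 0.4564 -0.2554  0.1628] [ 50.1535  23.0734 -35.2635 106.3015  15.8854  55.6164   9.2995] 18.2
[ 264  180  102   99 6096] [315.1654 231.148 ] [ 0.4551 -0.2535  0.056 ] exp [318.6889 230.5266]
[308  63  60  22 704] [337.3097  73.8466] [ 0.4661 -0.1564  0.056 ] exp [318.6889 230.5266]
[277  98  39  15 355] [296.0986 104.6789] [ 0.4416 -0.1743  0.056 ] exp [318.6889 230.5266]
[270  56  27  17 344] [283.2355  63.7762] [ 0.4337 -0.1516  0.056 ] exp [318.6889 230.5266]
```

View pics/w1.png

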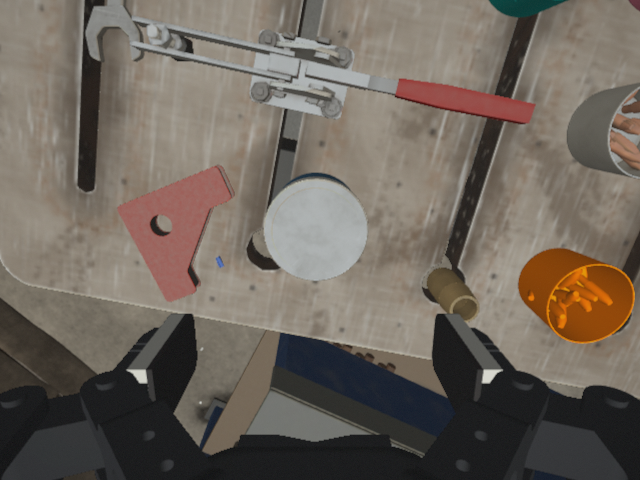

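The paste cap is centred at (315,231), giving (0.455,-0.2535), which agrees with the top view. The open tips are at rows around 316, about 13 mm farther back than when shut. I'll descend and grip the tin's upper half.

Emit:
arm_command --moves "85 -1 0 -40 0; 85 -1 0 -80 0; 85 -1 0 -110 0; 85 -1 0 -130 0; 85 -1 0 -143 0; 85 -1 0 -150 0; 85 -1 0 -156 0; 85 -1 0 -156 0; 60 -1 0 -156 0; 60 -1 0 -156 0" --force 40

```text
time: 19.45
tool_pos: [0.4565, -0.2532, 0.0082]
eef_rot: [[-0.027, 1.0, 0.001], [1.0, 0.027, -0.001], [-0.001, 0.001, -1.0]]
ft_force: [-1.9, 0.7, 4.7]
gripper_width: 0.809
grasp_force: 44.4
```

Emit:
arm_command --moves "60 0 0 0 0; 60 0 0 0 0; 60 0 0 0 0; 60 0 0 5 0; 60 0 0 10 0; 60 0 0 20 0; 60 0 0 40 0; 60 0 0 70 0; 60 0 0 100 0; 60 0 0 100 0"

```text
time: 20.7
tool_pos: [0.4576, -0.2536, 0.1098]
eef_rot: [[-0.027, 1.0, 0.004], [1.0, 0.027, -0.002], [-0.002, 0.004, -1.0]]
ft_force: [-1.0, 0.0, -4.4]
gripper_width: 0.815
grasp_force: 46.9
```

Run:
```python
from h import *
s=manip.sense();print(s['time'],s['tool_pos'],s['gripper_width'],s['grasp_force'],s['ft_force'])
K,R,o=C=cam("wrist"); w=eyes.grab_frame("wrist")
h=cv2.cvtColor(w,cv2.COLOR_BGR2HSV)
H=eyes.calibration("wrist")['hand_eye']
for nm,m in (("white",cv2.inRange(h,(0,0,170),(180,60,255))),):
    m=cv2.morphologyEx(m,cv2.MORPH_OPEN,np.ones((7,7)))
    n,l,st,ce=cv2.connectedComponentsWithStats(m)
    for i in np.argsort(-st[1:,4])[:3]+1: print(nm,st[i],ce[i],at(ce[i],s['tool_pos'][2]+.048,C)-s['tool_pos'])
cv2.imwrite("pics/w2.png",w)
```

```text
20.7 [ 0.45763508 -0.25355979  0.10976368] 0.8149112793903802 46.937488317489624 [-1.02960873  0.03713683 -4.41826506]
white [174 359   9  11  93] [178.23655914 363.75268817] [-0.04196482  0.00229016  0.048     ]
white [447 359   8  10  78] [450.41025641 363.3974359 ] [0.03918784 0.00440828 0.048     ]
```

The tin is held at 69.6 mm, about 4.4 N. Before placing it, I'll refine the compartment's position from the top view.

Run:
```python
from h import *
np.set_printoptions(precision=4,suppress=True)
t=eyes.grab_frame("top"); C=cam("top"); g=cv2.cvtColor(t,cv2.COLOR_BGR2GRAY)
print(g[262,195:272]); print(g[235:300,234])
def case(a,b,z,c=np.array([.6018,.1234]),y=np.radians(1.2)):
    return [*(c+[a*np.cos(y)-b*np.sin(y),a*np.sin(y)+b*np.cos(y)]),z]
for n,P in dict(Ltop=case(-.034,.072,.036),Lbot=case(-.034,.072,.014),Rtop=case(-.034,-.072,.036),Ftop=case(-.074,0,.036),Fbot=case(-.074,0,.014),Btop=case(.006,0,.036),Bbot=case(.006,0,.014),Lout=case(-.034,.078,.036),Rout=case(-.034,-.078,.036),Fout=case(-.08,0,.036)).items(): print(n,proj(P,C))
```

```text
[155 156 152 136 131 107  66  49  41  42  38  39  39  41  41  36  38  41
  41  40  37  39  41  43  41  40  42  42  38  41  40  41  43  40  41  41
  39  36  40  40  42  35  39  43  41  42  40  40  39  43  40  45  42  41
  39  41  41  42  41  40  40  41  40  42  41  42  41  41  43  76 155 135
 115  93 149 155 158]
[ 40  37  37  41  41  40  39  45  75 116 100  57  43  42  40  40  39  42
  39  43  41  40  41  40  40  38  41  40  39  41  38  40  42  37  41  40
  40  41  35  43  41  42  40  42  42  59 121 143 143 145 139 133 129 123
 132 140 130 142 139 123 119 117 103  82 111]
Ltop [200.841  263.5382]
Lbot [203.1759 263.6388]
Rtop [265.4355 263.5666]
Ftop [232.9387 281.5607]
Fbot [234.575  281.2662]
Btop [233.3468 245.6378]
Bbot [234.9659 246.1289]
Lout [198.1487 263.537 ]
Rout [268.1261 263.5678]
Fout [232.9079 284.2701]
```

Emit:
arm_command --moves "60 10 40 50 0; 60 20 80 60 0; 60 35 130 60 0; 60 50 180 60 0; 60 65 230 60 0; 60 80 280 60 0; 60 95 330 60 0; 60 110 380 60 0; 60 111 405 60 0; 60 111 409 60 0"

```text
time: 22.05
tool_pos: [0.5659, 0.1584, 0.1658]
eef_rot: [[-0.031, 1.0, -0.003], [1.0, 0.031, 0.001], [0.001, -0.003, -1.0]]
ft_force: [-0.0, -0.9, -4.8]
gripper_width: 0.806
grasp_force: 49.0
```

Emit:
arm_command --moves "60 1 1 -20 0; 60 1 1 -45 0; 60 1 1 -70 0; 60 1 1 -90 0; 60 1 1 -100 0; 60 1 1 -105 0; 60 1 1 -105 0; 60 1 1 -105 0; 60 1 1 -105 0; 60 1 1 -105 0"

```text
time: 23.3
tool_pos: [0.5683, 0.157, 0.0628]
eef_rot: [[-0.027, 1.0, 0.001], [1.0, 0.027, 0.0], [0.0, 0.001, -1.0]]
ft_force: [0.3, 0.4, -3.5]
gripper_width: 0.815
grasp_force: 49.0
```

Run:
```python
from h import *
C=cam("wrist");s=manip.sense();print(s['tool_pos'],s['time'],s['ft_force'])
cv2.imwrite("pics/w3.png",eyes.grab_frame("wrist"))
```

```text
[0.56830484 0.15703573 0.06276959] 23.3 [ 0.30937274  0.40414619 -3.54521231]
```

View pics/w3.png

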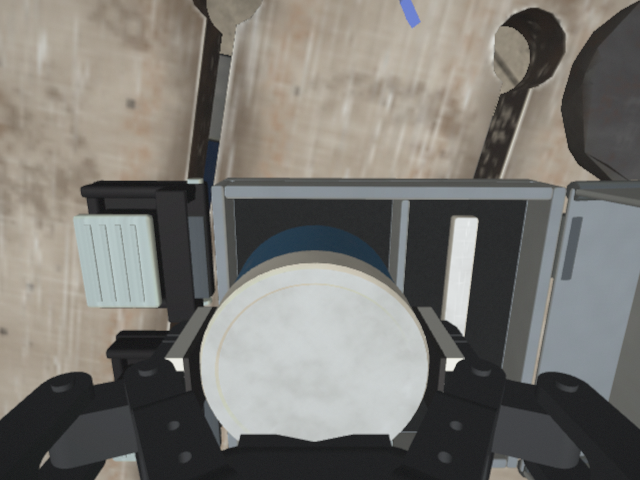

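The wrist picture shows the cap spanning columns 200..429 with its far edge at row ~264. The front wall's inner rim is at column ~234, the partition at ~393 and the left wall's inner rim at row ~198. I'll compute the clearances from these.

Run:
```python
from h import *
np.set_printoptions(precision=4,suppress=True)
C=cam("wrist")
for n,p,z in [("front rim",(233,200),.036),("front rim",(236,250),.036),("partition",(393,202),.036),("partition",(392,235),.036),("left rim",(310,198),.036),("left rim inner corner",(235,198),.036),("capL",(200,362),.111),("capR",(429,362),.111),("cap far",(314,264),.111),("cap/body",(314,226),.056)]: print(n,at(p,z,C))
```

```text
front rim [0.5294 0.1957 0.036 ]
front rim [0.5301 0.1722 0.036 ]
partition [0.6016 0.1968 0.036 ]
partition [0.6024 0.1814 0.036 ]
left rim [0.5641 0.1976 0.036 ]
left rim inner corner [0.5304 0.1966 0.036 ]
capL [0.533 0.16  0.111]
capR [0.601  0.1619 0.111 ]
cap far [0.566  0.1916 0.111 ]
cap/body [0.5661 0.1894 0.056 ]
```

The tin is centred within about 1–2 mm. I'll lower it onto the floor with a small correction.

Emit:
arm_command --moves "60 -1 1 -8 0; 60 -1 1 -16 0; 60 -1 1 -22 0; 60 -1 1 -28 0; 60 -1 1 -32 0; 60 -1 1 -35 0; 60 -1 1 -37 0; 60 -1 1 -39 0; 60 -1 1 -40 0; 60 -1 1 -40 0"

```text
time: 24.6
tool_pos: [0.5672, 0.158, 0.0224]
eef_rot: [[-0.027, 1.0, 0.0], [1.0, 0.027, 0.0], [0.0, 0.0, -1.0]]
ft_force: [-0.3, -0.6, -4.6]
gripper_width: 0.811
grasp_force: 49.1
```

Emit:
arm_command --moves "60 0 0 -0.5 0; 60 0 0 -1 0; 60 0 0 -1 0; 74 0 0 -1 0; 78 0 0 -1 0; 80 0 0 -1 0; 80 0 0 -1 0; 80 0 0 20 0; 80 0 0 60 0; 80 0 0 100 0"

```text
time: 25.85
tool_pos: [0.5669, 0.1579, 0.1233]
eef_rot: [[-0.028, 1.0, -0.001], [1.0, 0.028, 0.0], [0.0, -0.001, -1.0]]
ft_force: [0.8, -0.4, 0.5]
gripper_width: 0.933
grasp_force: 0.0
```

Run:
```python
from h import *
np.set_printoptions(precision=4,suppress=True)
t=eyes.grab_frame("top")
cv2.imwrite("pics/t5.png",t); C=cam("top")
print(manip.sense()['time'],proj((.567,.158,.07),C),at((371.9,219.7),.05,C))
C=cam("wrist");s=manip.sense(); w=eyes.grab_frame("wrist")
h=cv2.cvtColor(w,cv2.COLOR_BGR2HSV); m=cv2.morphologyEx(cv2.inRange(h,(0,0,150),(180,45,255)),cv2.MORPH_OPEN,np.ones((9,9)))
n,l,st,ce=cv2.connectedComponentsWithStats(m)
print(s['tool_pos'])
for i in np.argsort(-st[1:,4])[:3]+1: print(st[i],ce[i],at(ce[i],.07,C),proj((.567,.158,.07),C),proj((.567,.158,.1),C))
```

```text
25.9 [214.0658 263.4125] [ 0.6712 -0.1836  0.05  ]
[0.5693 0.1595 0.1288]
[   28     0   168   391 39874] [110.9271 179.9828] [0.4612 0.2016 0.07  ] [311.3777 264.1376] [311.3659 283.8929]
[  259     0   224   171 26826] [367.0382  79.7132] [0.5918 0.254  0.07  ] [311.3777 264.1376] [311.3659 283.8929]
[  234   203   143   119 12098] [307.8954 261.6387] [0.565  0.1594 0.07  ] [311.3777 264.1376] [311.3659 283.8929]
```

The paste tin is in place, cap at (0.566,0.159). Next is the grey tips tin.

Emit:
arm_command --moves "85 10 -20 30 0; 85 20 -70 50 0; 85 35 -120 50 0; 85 50 -170 50 0; 85 65 -220 50 0; 85 80 -270 50 0; 85 95 -315 50 0; 85 104 -342 50 0; 85 104 -342 50 0; 85 104 -342 50 0"

```text
time: 27.2
tool_pos: [0.6708, -0.1829, 0.1718]
eef_rot: [[-0.028, 1.0, -0.001], [1.0, 0.028, 0.001], [0.001, -0.001, -1.0]]
ft_force: [-0.0, -1.2, 0.4]
gripper_width: 1.0
grasp_force: 0.0
```

```bash
cat > ring.py <<'E'
from h import *
np.set_printoptions(precision=4,suppress=True)
def ring(img,C,c,z,r,half=.06,s=2000):
    # rectify plane z around c: +u=+x, +v=+y, s px per m
    q=np.float32([[0,0],[1,0],[1,1],[0,1]]); W=int(2*half*s)
    src=np.float32([proj((c[0]-half+2*half*a,c[1]-half+2*half*b,z),C) for a,b in q])
    I=cv2.warpPerspective(img,cv2.getPerspectiveTransform(src,q*W),(W,W),flags=cv2.INTER_CUBIC)
    g=cv2.GaussianBlur(cv2.cvtColor(I,cv2.COLOR_BGR2GRAY),(7,7),2)
    k=cv2.HoughCircles(g,cv2.HOUGH_GRADIENT,1.5,3,param1=60,param2=15,minRadius=int((r-.003)*s),maxRadius=int((r+.002)*s))
    return [] if k is None else [(c[0]-half+u/s,c[1]-half+v/s,R/s) for u,v,R in k[0][:5]]
E
python3 - <<'E'
from ring import *
C=cam("wrist");w=eyes.grab_frame("wrist");s=manip.sense();print(s['time'],s['tool_pos'])
cv2.imwrite("pics/w6.png",w);C2=cam("wrist")
c=(.6712,-.1836); print(proj((*c,.05),C2))
for z in (.05,.003): print(z,np.array(ring(w,C2,c,z,.031)))
print(np.array(ring(cv2.imread("pics/top0.png"),cam("top"),c,.05,.031)))
E
```

```text
27.25 [ 0.6709 -0.1824  0.1721]
[316.236  234.9701]
0.05 [[ 0.6701 -0.1825  0.0301]
 [ 0.6701 -0.181   0.0318]
 [ 0.6693 -0.184   0.0309]
 [ 0.6708 -0.1847  0.0285]
 [ 0.6738 -0.1825  0.0326]]
0.003 [[ 0.6693 -0.1832  0.0285]
 [ 0.6708 -0.1832  0.0285]
 [ 0.6701 -0.1847  0.03  ]
 [ 0.6693 -0.1975  0.0326]
 [ 0.6701 -0.187   0.0318]]
[[ 0.6708 -0.181   0.0326]
 [ 0.6738 -0.1825  0.0318]
 [ 0.6671 -0.1787  0.0285]
 [ 0.6708 -0.1847  0.0293]
 [ 0.6716 -0.1787  0.0318]]
```

The tips tin is at (0.670,-0.1825). I'll go down and grip it.

Emit:
arm_command --moves "85 -1 1.5 -40 0; 85 -1 1.5 -80 0; 85 -1 1.5 -110 0; 85 -1 1.5 -132 0; 85 -1 1.5 -146 0; 85 -1 1.5 -156 0; 85 -1 1.5 -162 0; 85 -1 1.5 -162 0; 54 -1 1.5 -162 0; 54 -1 1.5 -162 0" --force 35

```text
time: 28.5
tool_pos: [0.6707, -0.1826, 0.0115]
eef_rot: [[-0.027, 1.0, 0.001], [1.0, 0.027, -0.0], [-0.0, 0.001, -1.0]]
ft_force: [-0.4, -0.8, 3.6]
gripper_width: 0.706
grasp_force: 37.9
```

Emit:
arm_command --moves "54 0 0 0 0; 54 0 0 0 0; 54 0 0 0 0; 54 0 0 5 0; 54 0 0 10 0; 54 0 0 20 0; 54 0 0 50 0; 54 0 0 90 0; 54 0 0 130 0; 54 0 0 160 0"

```text
time: 29.75
tool_pos: [0.6706, -0.1823, 0.1731]
eef_rot: [[-0.028, 1.0, 0.002], [1.0, 0.028, -0.0], [-0.0, 0.002, -1.0]]
ft_force: [-0.5, 0.1, -1.4]
gripper_width: 0.699
grasp_force: 38.5
```

Run:
```python
from ring import *
w=eyes.grab_frame("wrist");s=manip.sense();print(s['time'],s['tool_pos'],s['gripper_width'],s['grasp_force'],s['ft_force'])
p=s['tool_pos'];w=eyes.grab_frame("wrist");C=cam("wrist")
print(np.array(ring(w,C,p[:2],p[2]+.041,.031))-[p[0],p[1],0], proj((p[0],p[1],p[2]+.041),C))
```

```text
29.8 [ 0.6724 -0.1823  0.1773] 0.7068517436875372 38.518637598026544 [ 1.4154 -0.8726  1.6992]
[[ 0.0019  0.0041  0.0326]
 [-0.0019  0.0019  0.0285]
 [-0.0026  0.0064  0.0326]
 [-0.0041 -0.0034  0.0326]
 [ 0.0004 -0.0004  0.0326]] [319.2128 364.2019]
```

Emit:
arm_command --moves "54 -25 15 0 0; 54 -55 35 0 0; 54 -85 65 0 0; 54 -102 105 0 0; 54 -102 150 0 0; 54 -102 195 0 0; 54 -102 235 0 0; 54 -102 260 0 0; 54 -102 270.5 0 0; 54 -102 270.5 0 0"

```text
time: 31.1
tool_pos: [0.5679, 0.0879, 0.17]
eef_rot: [[-0.028, 1.0, -0.001], [1.0, 0.028, -0.0], [-0.0, -0.001, -1.0]]
ft_force: [0.6, 1.0, -1.4]
gripper_width: 0.704
grasp_force: 38.6
```

Emit:
arm_command --moves "54 0 0 -20 0; 54 0 0 -50 0; 54 0 0 -80 0; 54 0 0 -95 0; 54 0 0 -100 0; 54 0 0 -100 0; 54 0 0 -100 0; 54 0 0 -100 0; 54 0 0 -100 0; 54 0 0 -100 0"

```text
time: 32.35
tool_pos: [0.5682, 0.088, 0.0706]
eef_rot: [[-0.027, 1.0, 0.0], [1.0, 0.027, -0.0], [-0.0, 0.0, -1.0]]
ft_force: [0.8, 0.6, -1.6]
gripper_width: 0.703
grasp_force: 38.6
```

Run:
```python
from ring import *
s=manip.sense();p=s['tool_pos'];print(s['time'],p,s['gripper_width'],s['ft_force'])
w=eyes.grab_frame("wrist");C=cam("wrist");cv2.imwrite("pics/w7.png",w)
print(np.array(ring(w,C,p[:2],p[2]+.041,.031)))
print("paste",np.array(ring(w,C,(.567,.159),.07,.034)),proj((.567,.159,.07),C))
t=eyes.grab_frame("top");cv2.imwrite("pics/t7.png",t);g=cv2.cvtColor(t,cv2.COLOR_BGR2GRAY)
# wall edges in wrist picture: right of image = +x
gw=cv2.cvtColor(w,cv2.COLOR_BGR2GRAY)
a=proj((.567,.1237,.036),C);print(a)
```

```text
32.35 [0.5682 0.088  0.0706] 0.7025248323777631 [ 0.816   0.6312 -1.636 ]
[[0.5663 0.0883 0.0285]
 [0.5641 0.0913 0.0326]
 [0.5686 0.0861 0.0285]
 [0.5641 0.0838 0.0326]
 [0.5656 0.0823 0.0285]]
paste [[0.5659 0.1571 0.0347]
 [0.5636 0.1549 0.0314]
 [0.5636 0.1594 0.0314]
 [0.5629 0.1579 0.0356]
 [0.5666 0.1369 0.0331]] [319.5869 127.3129]
[316.2858 205.6142]
```

Emit:
arm_command --moves "54 -1 -1 -8 0; 54 -1 -1 -18 0; 54 -1 -1 -26 0; 54 -1 -1 -32 0; 54 -1 -1 -37 0; 54 -1 -1 -41 0; 54 -1 -1 -43 0; 54 -1 -1 -45 0; 54 -1 -1 -46 0; 54 -1 -1 -46 0"

```text
time: 33.7
tool_pos: [0.5673, 0.0868, 0.0254]
eef_rot: [[-0.027, 1.0, 0.001], [1.0, 0.027, -0.001], [-0.001, 0.001, -1.0]]
ft_force: [-4.0, -2.0, 9.3]
gripper_width: 0.701
grasp_force: 39.6
```

The tin has touched the floor at the expected height. I'll release and rise.

Emit:
arm_command --moves "54 0 0 0.5 0; 66 0 0 0.5 0; 72 0 0 0.5 0; 74 0 0 0.5 0; 74 0 0 0.5 0; 74 0 0 20 0; 74 0 0 60 0; 74 0 0 110 0; 74 0 -50 140 0; 74 0 -110 140 0"

```text
time: 34.95
tool_pos: [0.5691, -0.0222, 0.169]
eef_rot: [[-0.031, 0.999, 0.007], [1.0, 0.031, 0.001], [0.0, 0.007, -1.0]]
ft_force: [1.8, -0.1, 0.1]
gripper_width: 0.865
grasp_force: 0.0
```

Emit:
arm_command --moves "74 -20 -60 0 0; 74 -60 -120 0 0; 74 -100 -180 0 0; 74 -100 -240 0 0; 74 -100 -240 0 0; 74 -100 -240 0 0; 74 -100 -240 0 0; 74 -100 -240 0 0; 74 -100 -240 0 0; 74 -100 -240 0 0"

```text
time: 36.2
tool_pos: [0.4673, -0.2625, 0.1644]
eef_rot: [[-0.028, 1.0, -0.0], [1.0, 0.028, 0.0], [0.0, -0.0, -1.0]]
ft_force: [-0.7, -1.1, -0.7]
gripper_width: 0.867
grasp_force: 0.0
```

Run:
```python
from ring import *
s=manip.sense();print(s['time'],s['tool_pos'],s['ft_force'])
t=eyes.grab_frame("top");d=eyes.grab_frame("side");cv2.imwrite("pics/t8.png",t);cv2.imwrite("pics/s8.png",d)
C=cam("top");S=cam("side")
print("paste",np.array(ring(t,C,(.567,.158),.07,.034)))
print("tips",np.array(ring(t,C,(.567,.087),.064,.031)))
print("side expected paste top",proj((.567,.158,.07),S),"tips",proj((.567,.087,.064),S))
d0=cv2.imread("pics/side0.png"); x=cv2.absdiff(d,d0).max(2)
t0=cv2.imread("pics/top0.png"); y=cv2.absdiff(t,t0).max(2)
for n,(im,u,v,r) in dict(bush=(y,318,169,16),tee=(y,400,187,20),nozzle=(y,425,270,12),pink=(y,325,212,16),orange=(y,425,229,18),turq=(y,325,254,16),bushS=(x,404,240,16),teeS=(x,424,298,20),nozS=(x,313,320,15),orS=(x,373,313,22)).items(): print(n,(im[v-r:v+r,u-r:u+r]>50).mean().round(3))
# cap whites in side
h=cv2.cvtColor(d,cv2.COLOR_BGR2HSV);m=cv2.inRange(h,(100,120,20),(125,255,160))
n,l,st,ce=cv2.connectedComponentsWithStats(m)
for i in range(1,n):
    if st[i,4]>60: print("blue",st[i])
```

```text
36.2 [ 0.4673 -0.2625  0.1644] [-0.7405 -1.0599 -0.6505]
paste [[0.5674 0.1561 0.0347]
 [0.5674 0.1546 0.0339]
 [0.5704 0.1576 0.0323]
 [0.5681 0.1576 0.0347]
 [0.5659 0.1554 0.0339]]
tips [[0.5674 0.0851 0.0318]
 [0.5689 0.0844 0.0318]
 [0.5704 0.0874 0.0285]
 [0.5659 0.0836 0.0293]
 [0.5704 0.0829 0.0285]]
side expected paste top [276.9302 183.5299] tips [281.1317 197.9987]
bush 0.0
tee 0.0
nozzle 0.0
pink 0.0
orange 0.0
turq 0.0
bushS 0.0
teeS 0.0
nozS 0.0
orS 0.0
```

Run:
```python
from h import *
a=cv2.imread("pics/t5.png");b=cv2.imread("pics/t8.png");x=cv2.absdiff(a,b).max(2)
print("lid change",(x[190:230,172:268]>50).mean(), b[212,200:260:10,0], cv2.imread("pics/top0.png")[212,200:260:10,0])
print(manip.job_done(), manip.sense()['time'])
```

```text
lid change 0.01328125 [104 112 130 131 133 124] [132 134 135 137 135 132]
the job is handed in; nothing more can be done
the job is handed in; nothing more can be done
```

I opened the case by pressing the left pad; the right pad was the blank and took only about 10 N. Both tins are standing side by side in the front compartment with the lid still open. The camera check showed the bush, tee and nozzle unmoved, and I handed the job in at about 36 s.

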